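# Set the air valve by feel and flip its tally

## Robot

A 6-joint arm with a two-finger parallel gripper is mounted at the origin on the work surface. World frame = base frame: x ahead of the robot, y to its left, z up, the work surface at z = 0. Lengths are in m, angles in rad, forces in N, time in s.
With the tool pointing down it reaches from about 0.25 to 0.8 m from the base axis. Payload 8.5 kg.
Tool frame: the origin (TCP) lies on the centre line of the jaws, within the pads' length; the fingertips stand 11 mm ahead of it and the grasp point (between the pads) lies 8 mm behind it; z points along the fingers, y is the line along which they close (so a half turn about z gives the same grasp; the last joint's range is limited). The gripper opens to 85 mm and grips with 20 to 120 N. Pads are 22 mm wide; open, the fingers measure 114 mm over their backs; the gripper's body (76 mm by 85 mm) begins 54 mm behind the grasp point. The pads swing forward as they close: fully open they stand 13 mm farther back than shut.
Start: joints at [-1.333, 0.238, -0.013, 1.319, 0, 1.571], TCP at [0.124, -0.51, 0.242] pointing down, gripper open.
Joint ranges: [-2.66, 2.66], [-1.03, 1.9], [-1.14, 1.46], [-1.82, 2.27], [-1.45, 1.34], [-3.14, 3.14]. Speed limits (rad/s): [2.22, 2.22, 2.79, 3.14, 3.14, 3.14].

## Interface

Orientations are given as a 3x3 rotation matrix whose columns are the frame's x, y, z axes.
In Python, from cell import state, snapshot, job_done, recognise gives the robot as it stands.
- The arm moves only by the shell command python3 -m inch 'ROWS' [OPENING]. ROWS is JSON, one flat list of numbers, 6 for each row, row after row: the shift along the tool's x, y, z in units of 25 mm (1.0 is 25 mm), then the turn, a rotation vector about the tool's x, y, z in units of 5 degrees (1.0 is 5 degrees). In form: [tx, ty, tz, wx, wy, wz, tx, ty, tz, wx, wy, wz, ...]. A call has 1 to 5 rows; each row shifts and turns the commanded pose from where the row before left it, along the tool's axes as they then stand; what a row does not reach is not made up. A row lasts 1/12 s, in which the tool goes at most 41.7 mm and 7.16 degrees, less where a joint would pass 70% of its speed; a pose out of reach is approached as far as the arm can. A call with a number of a shift or a turn outside -1 to 1 is refused whole. A call with a gripper value outside its range is refused whole. OPENING is the opening, from 0 (shut) to 1 (fully open), set as the call begins (- or left out, the last holds). The fingers move at their own pace and stop on an object; the grip force is fixed at half the most. Time passes only in rows, so rows that do not move let the fingers close. It gives the time, the measured TCP pose, the force, the opening and the grip force at its end, in the units of the state.
- state(): the state, without advancing time (a new reading comes with each control period).
- snapshot(name): name is "scene" or "top"; returns a dict with "pixels" (420x560x3 uint8, red, green, blue), "z_map" (420x560 float32, m along the optical axis (not along the pixel's ray), 0 where there is no reading), "camera_matrix" (3x3 intrinsics, pixels), "dist_coeffs" ([k1, k2, p1, p2, k3] as OpenCV has them; the pictures are not rectified), "R" (3x3) and "t" (3): a world point X has camera coordinates R X + t. Camera axes: x right, y down, z forward; pixel columns grow to the right and rows downward; lengths in m; the calibration is good to about 2 mm. A picture is of the moment at which its call begins.
- job_done(): hands the job in; it is judged then, once.
Trained networks look in the newest picture that a camera, given by its name, has taken for a name from the list of things; names that differ only in an ending like _2 or _b are one class to them, and where a whole thing is asked for, a point or a joint stands for the part that bears it (a point fixed in the world has none). Each returns a list of dicts, best first, with "score" (0 to 1); they miss things now and then, are a little off and sometimes report something else, mostly with a low value. They report only what shows in the picture. A call takes as long as a camera call. They do not tell look-alikes from the thing itself.
- recognise(camera, target): "centre" ([x, y, z] in m, in world coordinates, good to about 4 mm: the middle of the surface that is visible of it).
The state is a dict: "time_s": time; "qpos": joint angles; "dq": joint speeds; "joint_torque": joint torques, N m; "tcp_pos": TCP position; "orientation": TCP orientation; "ft_force": force on the tool from outside, world axes, zero at the start; "moment": the same for the moment, N m; "grip_width": finger opening in m; "gripper_force": force on a finger pad.
Only numpy, scipy, OpenCV 4.12 (cv2) and the standard library are available. Lean on these libraries where they do the work, as an engineer would, in place of code of your own. Each camera call takes 0.05 s, during which the arm holds its last target. There are 200 camera calls.

## Task

The red lever of the air valve was refitted at a random angle on its spindle, so how it points says nothing: push it clockwise (seen from above) until you feel it come up against the shut stop, not forcing it, then push it back 60 degrees counter-clockwise from there and leave it. Then flip the hinged tally plate right over so that its green face lies upward. Leave the jar, the collar clip with the ball on it and the dumbbell handle where they are.

Things in the scene. Friction and masses are not known exactly. Their poses are not given: they have to be found in the camera images.
- valve: Brass air valve screwed to a dark steel plate 120 x 90 x 8 mm, fixed to the step. Origin: on the lever's upright axis, at step level. Pipe stubs run 60 mm each way along its x axis, top at 40 mm; the bonnet under the lever ends at 62 mm. Hidden marks inside, cam_shut and cam_set, come to the x axis when the valve is shut and 60 degrees open.
- lever: Red lever turning about the upright valve axis; clockwise shuts. Origin: on that axis, at the lever's underside, 63 mm above the step; x axis along the arm to its tip, z up. Arm 16 mm wide, 12 mm thick (65 to 77 mm above the step), ending 110 mm from the axis; the nut on its hub reaches 87 mm. It turns stiffly (0.22 N m) and stays where left.
- lever_tip (a point): End of the lever's arm, mid thickness, 110 mm from the axis, 71 mm above the step. The rigid shut stop is inside the valve and can only be felt: there the arm points somewhere between 97 and 154 degrees from the valve's x axis (towards its y axis), new each time. The lever starts 35 to 90 degrees open of it and can open 109 degrees.
- tally_base: Grey foot of the tally, 130 x 74 x 6 mm, fixed to the step, with two hinge ears. Origin: centre of its underside, straight below the hinge. The hinge runs along its y axis, 45 mm above the step (ears: 66 mm apart over their centres, 48 mm high).
- tally (a joint): Angle of the tally plate: 0 lying flat on the -x side of its foot with the red face up; 3.14 turned right over, lying flat on the +x side with the green face up. It turns freely and falls to either side from the upright.
- tally_lip (a point): Middle of the outer face of the black lip at the free edge of the tally plate (56 mm wide, 4 mm thick, middle at hinge height, reaching 52 mm from the hinge). At joint 0 the lip stands up from 43 to 71 mm above the step, 4 mm thick, with open space under the edge. A level push on it jams: lift the edge from below with a tilted finger and carry it over in an arc.
- caddy: Black plastic tilt-out caddy, 75 x 160 x 70 mm, fixed; origin: centre of its underside.
- jar: Loose glass jar with a steel lid, 64 mm across, 85 mm high; origin: centre of its underside.
- clip: Loose grey ring-shaped collar clip, 62 mm across, 22 mm high, lying flat under the ball; origin: centre of its underside.
- ball_center (a point): Centre of the loose green lacrosse ball, 63 mm across, resting in the hole of the clip.
- bar: Loose chrome dumbbell handle, 28 mm thick, 340 mm long along its y axis, lying at the far edge of the step; origin: under its middle, at step level.
Things that resemble listed ones, but are neither listed nor needed, are in the scene too. What is shaped like the tally_base but turquoise or yellow is not meant.

How it is judged:
On the way, in this order (a step that is already met when the one before it is completed fails the run):
1. the lever rests against the shut stop (within 4 degrees) (y of cam_shut in the frame of valve between -0.000837 and 0.000837 m and x of cam_shut in the frame of valve above 0 m), for 0.1 s.
2. the lever stands 60 degrees (within 7) open from the stop, the tally still red (y of cam_set in the frame of valve between -0.001462 and 0.001462 m and x of cam_set in the frame of valve above 0 m and value of joint tally below 1 rad), for 0.3 s.
3. the tally is turned right over (value of joint tally above 2.9 rad), for 0.2 s.
At the end, for the whole second after the job is handed in: The lever is left at rest 60 degrees counter-clockwise of its shut stop, within 7 degrees; the tally lies right over, green face up (within 14 degrees of flat); jar, clip, ball and dumbbell handle are within 20 mm of where they were (y of cam_set in the frame of valve between -0.001462 and 0.001462 m and x of cam_set in the frame of valve above 0 m and value of joint tally above 2.9 rad and angular speed of lever below 0.05 rad/s and contact force between anything else and lever below 0.2 N and distance of each of jar, clip, ball_center, bar from where it was at the start of the episode below 0.02 m); the robot touches nothing.
It fails at once if the lever is forced (pushed with more than 40 N) (contact force between anything else and lever above 40 N).
It fails at once if the jar is knocked away (moved over 20 mm) (distance of jar from where it was at the start of the episode above 0.02 m).
It fails at once if the collar clip is knocked away (moved over 20 mm) (distance of clip from where it was at the start of the episode above 0.02 m).
It fails at once if the ball is knocked away (moved over 20 mm) (distance of ball_center from where it was at the start of the episode above 0.02 m).
It fails at once if the dumbbell handle is knocked away (moved over 20 mm) (distance of bar from where it was at the start of the episode above 0.02 m).
It also fails if it takes over 69 s, if anything falls off the work surface, if the arm or the gripper's body presses on something with over 40 N, if the wrist force passes 120 N, or if a joint passes its speed limit or range.

## Working session

There is one attempt and no reset: what is moved stays moved. The work goes in short steps, Python scripts to look and compute and a shell command to move; the robot and the scene stay as the last step left them, time stands still between calls to the robot, and variables do not carry over. Pictures are saved under pics/ and viewed, at most 10 in all, crops included, and the job is handed in when it is done.

```bash
ls; mkdir -p pics; cat > h.py <<'E'
import numpy as np, cv2
from cell import state, snapshot, job_done, recognise
def world(s,u,v,z=None):
    K=np.array(s["camera_matrix"]);d=np.array(s["dist_coeffs"]);R=np.array(s["R"]);t=np.array(s["t"])
    p=cv2.undistortPoints(np.array([[[u,v]]],float),K,d)[0,0]
    ray=R.T@np.array([p[0],p[1],1]); c=-R.T@t
    k=(z-c[2])/ray[2] if z is not None else s["z_map"][int(round(v)),int(round(u))]
    return c+k*ray
def cloud(s):
    K=np.array(s["camera_matrix"]);d=np.array(s["dist_coeffs"]);R=np.array(s["R"]);t=np.array(s["t"])
    v,u=np.mgrid[:420,:560]
    p=cv2.undistortPoints(np.stack([u,v],-1).reshape(-1,1,2).astype(float),K,d)[:,0]
    zz=s["z_map"].reshape(-1,1)
    X=(np.c_[p,np.ones(len(p))]*zz-t)@R
    X[zz[:,0]==0]=np.nan
    return X.reshape(420,560,3)
E
python3 - <<'E'
from h import *
for n in("scene","top"):
    s=snapshot(n); cv2.imwrite(f"pics/{n}0.png",s["pixels"][...,::-1]); np.savez(f"{n}0.npz",**s)
    print(n,"cam at",-np.array(s["R"]).T@np.array(s["t"]))
    for k in("valve","lever","tally_base","tally_lip","caddy","jar","clip","ball_center","bar"):
        print(k,[(np.round(r["centre"],3).tolist(),round(r["score"],2)) for r in recognise(n,k)])
print(state()["time_s"])
E
```

```text
pics
scene cam at [1.30915718 0.36681724 0.74574313]
valve [([0.536, -0.181, 0.023], 0.89), ([0.798, -0.015, 0.035], 0.55)]
lever [([0.513, -0.193, 0.076], 0.91)]
tally_base [([0.56, 0.213, 0.009], 0.95), ([0.259, 0.362, 0.007], 0.91), ([0.306, 0.186, 0.005], 0.77)]
tally_lip [([0.553, 0.189, 0.044], 0.89), ([0.296, 0.16, 0.045], 0.73), ([0.256, 0.347, 0.048], 0.55)]
caddy [([0.714, -0.018, 0.05], 0.81)]
jar [([0.735, 0.184, 0.058], 0.62)]
clip [([0.73, -0.167, 0.07], 0.71), ([0.736, -0.158, 0.024], 0.53)]
ball_center [([0.733, -0.168, 0.069], 0.78)]
bar [([0.797, -0.014, 0.031], 0.55)]
top cam at [0.43113741 0.06301672 1.26717865]
valve [([0.787, -0.033, 0.028], 0.7), ([0.514, -0.19, 0.022], 0.66)]
lever [([0.487, -0.2, 0.078], 0.9), ([0.789, -0.034, 0.03], 0.28)]
tally_base [([0.31, 0.186, 0.006], 0.89), ([0.251, 0.364, 0.01], 0.81), ([0.698, -0.161, 0.023], 0.7), ([0.552, 0.209, 0.007], 0.58)]
tally_lip [([0.299, 0.17, 0.046], 0.95), ([0.552, 0.194, 0.046], 0.59)]
caddy [([0.71, -0.025, 0.029], 0.75)]
jar [([0.706, 0.174, 0.084], 0.74)]
clip [([0.552, 0.208, 0.009], 0.74), ([0.696, -0.16, 0.022], 0.49)]
ball_center [([0.714, -0.175, 0.075], 0.64)]
bar [([0.786, -0.032, 0.03], 0.88), ([0.696, -0.162, 0.025], 0.52)]
1.0
```

View pics/scene0.png

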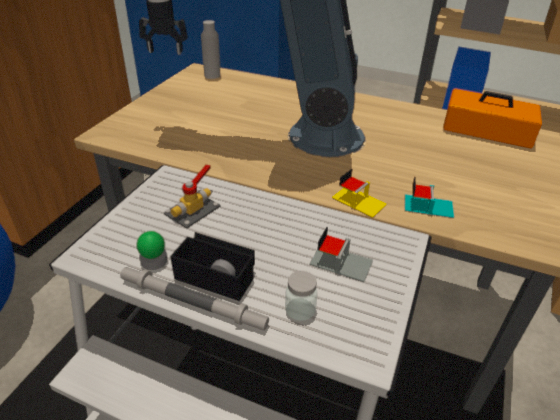

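View pics/top0.png

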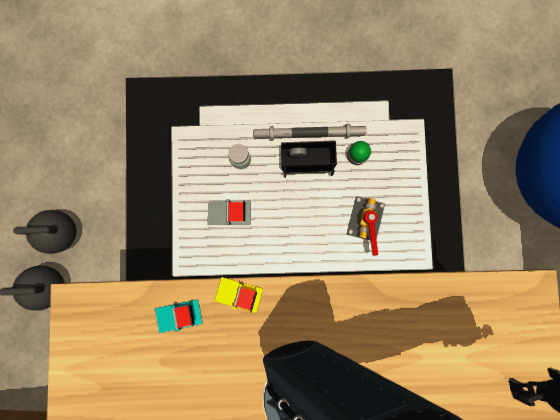

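The scene picture shows three tallies: yellow (358,195), turquoise (428,203) and grey (343,256). The grey one, at top (230,212), is the one meant because its foot is grey and it stands on the step. The lever points to top (376,252) from its hub at (371,216).

```bash
cat > m.py <<'E'
from h import *
for n in("top","scene"):
    s=dict(np.load(f"{n}0.npz")); X=cloud(s); P=s["pixels"]; hsv=cv2.cvtColor(P,cv2.COLOR_RGB2HSV).astype(int); H,S,V=np.moveaxis(hsv,-1,0)
    red=((H<8)|(H>172))&(S>150)&(V>70)
    def reg(c,r): return (abs(X[...,0]-c[0])<r)&(abs(X[...,1]-c[1])<r)
    st=reg((.6,.05),.06); print(n,"step z",np.nanmedian(X[st][:,2]))
    m=red&reg((.5,-.19),.15); L=X[m]; print("lever n",m.sum(), "z pct",np.percentile(L[:,2],[5,25,50,75,95]))
    arm=L[(L[:,2]>.06)&(L[:,2]<.082)]
    c=arm[:,:2].mean(0); d=np.linalg.svd(arm[:,:2]-c)[2][0]; pr=(arm[:,:2]-c)@d; print("arm c",c,"d",d,"ang",np.degrees(np.arctan2(d[1],d[0])),"ends",c+d*pr.min(),c+d*pr.max())
    nut=L[L[:,2]>.083]; print("nut",len(nut),nut.mean(0) if len(nut) else 0)
    m=red&reg((.555,.2),.07); L=X[m]; print("plate n",len(L),L.mean(0),cv2.minAreaRect(L[:,:2].astype(np.float32)))
    g=(S<60)&reg((.555,.21),.1)&(X[...,2]>.003)&(X[...,2]<.012); L=X[g]; print("foot",len(L),L.mean(0),cv2.minAreaRect(L[:,:2].astype(np.float32)))
    k=(V<70)&reg((.555,.17),.05)&(X[...,2]>.03);L=X[k];print("lip",len(L),L.mean(0),np.percentile(L,[2,98],axis=0).round(3).tolist())
    g=(S>120)&(H>12)&(H<32)&reg((.53,-.19),.09)&(X[...,2]>.02)&(X[...,2]<.06); L=X[g]; c=L[:,:2].mean(0);d=np.linalg.svd(L[:,:2]-c)[2][0];print("pipe",len(L),c,np.degrees(np.arctan2(d[1],d[0])),cv2.minAreaRect(L[:,:2].astype(np.float32)))
    k=(V<110)&(S<90)&reg((.53,-.19),.1)&(X[...,2]>.003)&(X[...,2]<.014);L=X[k];print("plate8",len(L),cv2.minAreaRect(L[:,:2].astype(np.float32)) if len(L) else 0)
s=dict(np.load("top0.npz"));P=s["pixels"][...,::-1]
a=cv2.resize(P[185:270,325:410],(390,390),interpolation=2);b=cv2.resize(P[185:270,190:275],(390,390),interpolation=2)
cv2.imwrite("pics/crop1.png",np.hstack([b,a]))
E
python3 m.py
```

```text
top step z -0.0014815194762788375
lever n 275 z pct [0.0704419  0.07448129 0.07632862 0.07804115 0.08074881]
arm c [ 0.47886746 -0.19696905] d [-0.99447795 -0.10494578] ang -173.97595741418797 ends [ 0.53536025 -0.19100745] [ 0.41222622 -0.2040016 ]
nut 6 [ 0.50964941 -0.20113687  0.08370924]
plate n 277 [0.54847581 0.19088184 0.04645814] ((0.5491960048675537, 0.19160573184490204), (0.0488983690738678, 0.05358380824327469), 88.21759033203125)
foot 606 [0.55061137 0.22102131 0.00515778] ((0.5541234016418457, 0.20943784713745117), (0.195577934384346, 0.19739337265491486), 0.30513718724250793)
lip 30 [0.5518918  0.1702393  0.06667487] [[0.516, 0.164, 0.042], [0.577, 0.211, 0.073]]
pipe 214 [ 0.51727683 -0.18782852] 164.16892278154768 ((0.5203744173049927, -0.1918698400259018), (0.03566979616880417, 0.11981658637523651), 70.46878814697266)
plate8 484 ((0.5161327719688416, -0.19356900453567505), (0.08941531181335449, 0.12654303014278412), 73.17711639404297)
scene step z -0.0011022641052743133
lever n 217 z pct [0.06996563 0.07399133 0.07631273 0.07766703 0.07905647]
arm c [ 0.49167647 -0.19485069] d [0.99363815 0.11261986] ang 6.466360982616446 ends [ 0.41407987 -0.20364556] [ 0.54159755 -0.18919259]
nut 1 [ 0.52864737 -0.20270633  0.08331083]
plate n 332 [0.55171406 0.18933612 0.04610755] ((0.5504821538925171, 0.18956008553504944), (0.04479505494236946, 0.057166557759046555), 88.2579116821289)
foot 1061 [0.55990522 0.22630398 0.00566307] ((0.5595867037773132, 0.21894662082195282), (0.17707008123397827, 0.18108171224594116), 0.6666467785835266)
lip 68 [0.55756703 0.16694853 0.0629284 ] [[0.532, 0.164, 0.05], [0.579, 0.169, 0.072]]
pipe 392 [ 0.53499524 -0.18994617] -20.53569420969673 ((0.5235329866409302, -0.19313865900039673), (0.03881526365876198, 0.12143164128065109), 67.23116302490234)
plate8 479 ((0.5246965289115906, -0.1924079954624176), (0.0865512415766716, 0.12038079649209976), 71.98019409179688)
```

View pics/crop1.png

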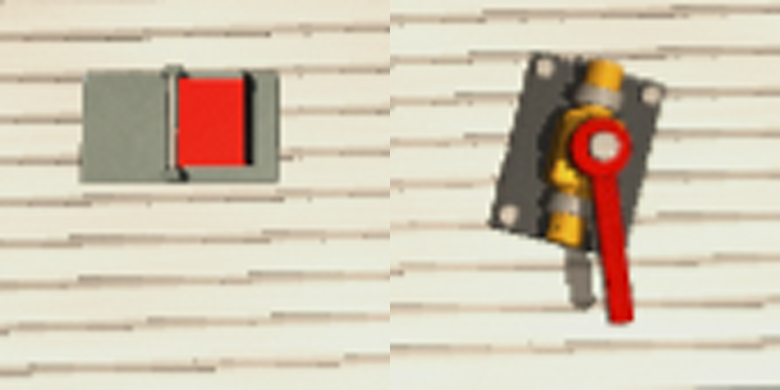

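The crop confirms the grey foot with the red plate to its right and the lip along its right edge, and shows the lever hanging toward the robot. The valve axis is about (0.522,-0.192) and the arm points at 186° in world. The pipe runs along -17°/163°. Only -17° fits the given ranges, so the stop is at 96–137° in world.

```bash
cat >> h.py <<'E'
from scipy.spatial.transform import Rotation as Ro
def to(p,yaw=None):
    """shift in tool units to p; total wz in units so tool x has world yaw (deg), tool down"""
    s=state();R=np.array(s["orientation"]);print("t",s["time_s"],"tcp",np.round(s["tcp_pos"],4),"ft",np.round(s["ft_force"],2),"q6",round(s["qpos"][5],2),"w",round(s["grip_width"],3),"xyaw",np.degrees(np.arctan2(R[1,0],R[0,0])).round(1))
    print("shift units",np.round(R.T@(np.array(p)-s["tcp_pos"])/.025,2))
    if yaw is not None:
        c,q=np.cos(np.radians(yaw)),np.sin(np.radians(yaw));T=np.array([[c,q,0],[q,-c,0],[0,0,-1]])
        print("turn units (tool)",np.round(np.degrees(Ro.from_matrix(R.T@T).as_rotvec())/5,2))
E
python3 -c "
from h import *
print(np.round(state()['orientation'],3));to([.4325,-.2014,.2],186);to([.4325,-.2014,.2],6)"
```

```text
[[ 0.972  0.236  0.   ]
 [ 0.236 -0.972  0.   ]
 [ 0.    -0.    -1.   ]]
t 1.0 tcp [ 0.1237 -0.5102  0.2423] ft [ 0.26  0.28 -0.01] q6 1.57 w 0.085 xyaw 13.6
shift units [14.92 -9.09  1.69]
turn units (tool) [  0.    -0.   -34.48]
t 1.0 tcp [ 0.1237 -0.5102  0.2423] ft [ 0.26  0.28 -0.01] q6 1.57 w 0.085 xyaw 13.6
shift units [14.92 -9.09  1.69]
turn units (tool) [-0.   -0.    1.52]
```

```bash
python3 -m inch '[1,-0.6,0,0,0,-1,1,-0.7,0,0,0,-1]' 0.5; python3 -c "
from h import *
to([.4325,-.2014,.2],186)"
```

```text
time_s: 1.17
tcp_pos: [0.1626, -0.4657, 0.2419]
orientation: [[0.916, 0.402, 0.0], [0.402, -0.916, -0.0], [-0.0, 0.0, -1.0]]
ft_force: [1.3, -0.4, -0.2]
grip_width: 0.064
gripper_force: 0.0
t 1.1667 tcp [ 0.1626 -0.4657  0.2419] ft [ 1.27 -0.41 -0.21] q6 1.49 w 0.064 xyaw 23.7
shift units [14.14 -5.34  1.67]
turn units (tool) [ -0.     0.   -32.46]
```

```bash
R='[1,-0.38,0,0,0,0,1,-0.38,0,0,0,0,1,-0.38,0,0,0,0,1,-0.38,0,0,0,0,1,-0.38,0,0,0,0]'
python3 -m inch '[1,-0.38,0,0,0,0,1,-0.38,0,0,0,0,1,-0.38,0,0,0,0,1,-0.38,0,0,0,0,1,-0.38,0,0,0,0]' >/dev/null
python3 -m inch '[1,-0.38,0,0,0,0,1,-0.38,0,0,0,0,1,-0.38,0,0,0,0,1,-0.38,0,0,0,0,1,-0.38,0,0,0,0]' >/dev/null
python3 -m inch '[1,-0.38,0,0,0,0,1,-0.38,0,0,0,0,1,-0.38,0,0,0,0,1,-0.38,0,0,0,0,0,0,0,0,0,-1]' >/dev/null
python3 -m inch '[0,0,0,0,0,-1,0,0,0,0,0,-1,0,0,0,0,0,-1,0,0,0,0,0,-1,0,0,0,0,0,-1]' >/dev/null
python3 -m inch '[0,0,0,0,0,-1,0,0,0,0,0,-1,0,0,0,0,0,-1,0,0,0,0,0,-1,0,0,0,0,0,-1]' >/dev/null
python3 -m inch '[0,0,0,0,0,-1,0,0,0,0,0,-1,0,0,0,0,0,-1,0,0,0,0,0,-1,0,0,0,0,0,-1]' >/dev/null
python3 -m inch '[0,0,0,0,0,-1,0,0,0,0,0,-1,0,0,0,0,0,-1,0,0,0,0,0,-1,0,0,0,0,0,-1]' >/dev/null
python3 -m inch '[0,0,0,0,0,-1,0,0,0,0,0,-1,0,0,0,0,0,-1,0,0,0,0,0,-1,0,0,0,0,0,-1]' >/dev/null
python3 -m inch '[0,0,0,0,0,-1,0,0,0,0,0,-1,0,0,0,0,0,-1,0,0,0,0,0,-1,0,0,0,0,0,-1]' >/dev/null
python3 -c "
from h import *
to([.4325,-.2014,.2],186)"
```

```text
t 4.9167 tcp [ 0.4299 -0.203   0.2423] ft [ 1.02 -0.51  0.62] q6 -0.42 w 0.043 xyaw 178.9
shift units [-0.1   0.07  1.69]
turn units (tool) [ 0.    0.   -1.43]
```

```bash
python3 -m inch '[-0.1,0.06,0,0,0,-0.7,0,0,1,0,0,-0.7,0,0,1,0,0,0,0,0,1,0,0,0,0,0,1,0,0,0]'; python3 -m inch '[0,0,1,0,0,0,0,0,1,0,0,0,0,0,1,0,0,0,0,0,0.2,0,0,0,0,0,0,0,0,0]';
python3 - <<'E'
from h import *
to([.4325,-.2014,.063],186)
s=snapshot("top"); cv2.imwrite("pics/c2.png",cv2.resize(s["pixels"][180:280,320:420,::-1],(600,600),interpolation=2))
E
```

```text
time_s: 5.33
tcp_pos: [0.4325, -0.2016, 0.1415]
orientation: [[-0.995, -0.098, 0.001], [-0.098, 0.995, -0.0], [-0.001, -0.0, -1.0]]
ft_force: [-0.1, 0.2, -0.5]
grip_width: 0.0427
gripper_force: 0.0
time_s: 5.75
tcp_pos: [0.4313, -0.2011, 0.0611]
orientation: [[-0.995, -0.098, -0.003], [-0.098, 0.995, 0.001], [0.003, 0.002, -1.0]]
ft_force: [-0.4, 0.5, -0.7]
grip_width: 0.0426
gripper_force: 0.0
t 5.75 tcp [ 0.4313 -0.2011  0.0611] ft [-0.44  0.53 -0.67] q6 -0.53 w 0.043 xyaw -174.4
shift units [-0.05 -0.02 -0.07]
turn units (tool) [ 0.02 -0.03 -0.08]
```

View pics/c2.png

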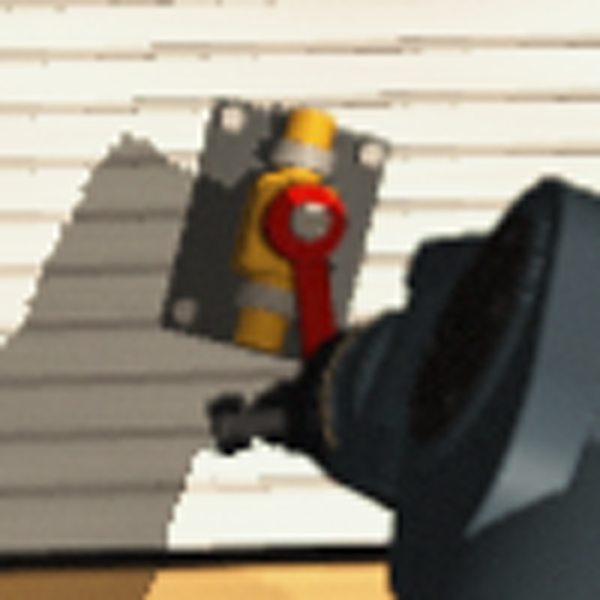

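The jaws straddle the arm, which still points as before (crop (310,220) to (320,350)). Next I'll sweep clockwise on an arc.

```bash
python3 -m inch '[-0.014,0.31,0,0,0,1,-0.014,0.31,0,0,0,1,-0.014,0.31,0,0,0,1,-0.014,0.31,0,0,0,1,0,0,0,0,0,0]'; python3 -m inch '[-0.014,0.31,0,0,0,1,-0.014,0.31,0,0,0,1,-0.014,0.31,0,0,0,1,-0.014,0.31,0,0,0,1,0,0,0,0,0,0]'
python3 - <<'E'
from h import *
to([.4325,-.2014,.063]);p=state()["tcp_pos"];d=np.array(p[:2])-[.522,-.192];print(np.hypot(*d),np.degrees(np.arctan2(d[1],d[0]))%360)
E
```

```text
time_s: 6.22
tcp_pos: [0.4363, -0.1706, 0.0642]
orientation: [[-0.968, 0.251, 0.003], [0.251, 0.968, -0.001], [-0.003, -0.0, -1.0]]
ft_force: [0.5, 0.3, -0.3]
grip_width: 0.0427
gripper_force: 0.0
time_s: 6.63
tcp_pos: [0.4492, -0.1427, 0.0637]
orientation: [[-0.825, 0.565, 0.003], [0.565, 0.825, -0.001], [-0.003, 0.001, -1.0]]
ft_force: [-0.0, -0.3, -0.9]
grip_width: 0.0429
gripper_force: 0.0
t 6.6333 tcp [ 0.4492 -0.1427  0.0637] ft [-0.01 -0.32 -0.87] q6 0.29 w 0.043 xyaw 145.6
shift units [-0.78 -2.31  0.03]
0.08794894702624458 145.90519026090533
```

```bash
python3 - <<'E'
from h import *
s=snapshot("scene"); np.savez("sc.npz",**s);cv2.imwrite("pics/c3.png",cv2.resize(s["pixels"][130:240,130:260,::-1],(650,550),interpolation=2))
E
```

```text
(no output)
```

View pics/c3.png

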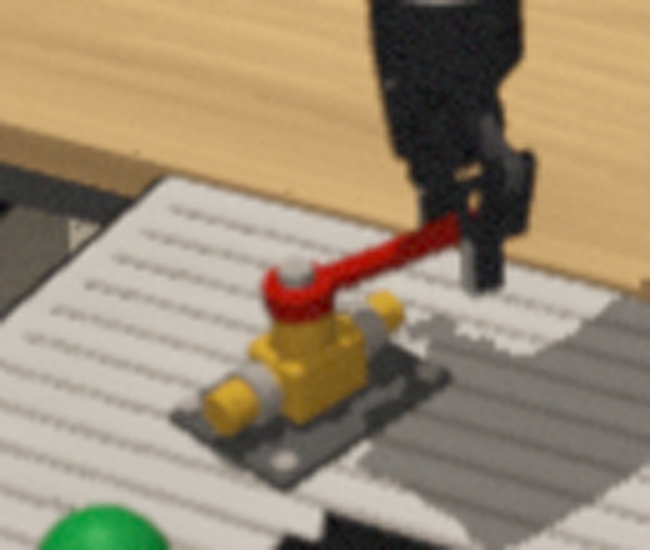

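The lever follows: its arm now runs from (300,285) to (470,225) in the crop. I'll get near the stop range, then make fine steps with a force check after each.

```bash
cat > chk.py <<'E'
from h import *
import sys
s=state();d=np.array(s["tcp_pos"][:2])-[.522,-.192];a=np.arctan2(d[1],d[0]);f=s["ft_force"];R=np.array(s["orientation"])
ft=-f[0]*np.sin(a)+f[1]*np.cos(a)   # + = ccw
print(round(s["time_s"],2),"ang",round(np.degrees(a)%360,2),"yaw",round(np.degrees(np.arctan2(R[1,0],R[0,0]))%360,2),"r",round(np.hypot(*d),4),"z",round(s["tcp_pos"][2],4),"tangF",round(ft,2),"F",np.round(f,1),"M",np.round(s["moment"],2))
sys.exit(abs(ft)>float(sys.argv[1]))
E
python3 chk.py 5 && python3 -m inch '[-0.014,0.31,0,0,0,1,-0.014,0.31,0,0,0,1,0,0,0,0,0,0]' >/dev/null;python3 chk.py 5 &&
python3 -m inch '[0,0.12,0,0,0,0.4,0,0.12,0,0,0,0.4,0,0,0,0,0,0]' >/dev/null; python3 chk.py 5 && python3 -m inch '[0,0.063,0,0,0,0.2,0,0.063,0,0,0,0.2,0,0,0,0,0,0]'>/dev/null ;python3 chk.py 5 && python3 -m inch '[0,0.063,0,0,0,0.2,0,0.063,0,0,0,0.2,0,0,0,0,0,0]'>/dev/null ; python3 chk.py 5 && python3 -m inch '[0,0.063,0,0,0,0.2,0,0.063,0,0,0,0.2,0,0,0,0,0,0]'>/dev/null ; python3 chk.py 5 
```

```text
6.68 ang 146.22 yaw 145.89 r 0.0884 z 0.0635 tangF 0.55 F [-0.3 -0.4  0.4] M [-0.02  0.02 -0.01]
6.68 ang 146.22 yaw 145.89 r 0.0884 z 0.0635 tangF 0.55 F [-0.3 -0.4  0.4] M [-0.02  0.02 -0.01]
6.68 ang 146.22 yaw 145.89 r 0.0884 z 0.0635 tangF 0.55 F [-0.3 -0.4  0.4] M [-0.02  0.02 -0.01]
6.68 ang 146.22 yaw 145.89 r 0.0884 z 0.0635 tangF 0.55 F [-0.3 -0.4  0.4] M [-0.02  0.02 -0.01]
6.68 ang 146.22 yaw 145.89 r 0.0884 z 0.0635 tangF 0.55 F [-0.3 -0.4  0.4] M [-0.02  0.02 -0.01]
6.68 ang 146.22 yaw 145.89 r 0.0884 z 0.0635 tangF 0.55 F [-0.3 -0.4  0.4] M [-0.02  0.02 -0.01]False
False
False
False
False
False
```

```bash
sed -i 's/sys.exit(abs(ft)>float(sys.argv\[1\]))/sys.exit(int(abs(ft)>float(sys.argv[1])))/' chk.py
python3 -m inch '[-0.014,0.31,0,0,0,1,-0.014,0.31,0,0,0,1,0,0,0,0,0,0]' >/dev/null;python3 chk.py 5 &&
python3 -m inch '[0,0.12,0,0,0,0.4,0,0.12,0,0,0,0.4,0,0,0,0,0,0]' >/dev/null && python3 chk.py 5 && python3 -m inch '[0,0.063,0,0,0,0.2,0,0.063,0,0,0,0.2,0,0,0,0,0,0]'>/dev/null && python3 chk.py 5 && python3 -m inch '[0,0.063,0,0,0,0.2,0,0.063,0,0,0,0.2,0,0,0,0,0,0]'>/dev/null && python3 chk.py 5 && python3 -m inch '[0,0.063,0,0,0,0.2,0,0.063,0,0,0,0.2,0,0,0,0,0,0]'>/dev/null && python3 chk.py 5 
```

```text
6.93 ang 136.23 yaw 135.68 r 0.0884 z 0.063 tangF -0.01 F [ 0.3 -0.3 -0.7] M [ 0.06  0.02 -0.03]
7.18 ang 132.8 yaw 131.87 r 0.0886 z 0.0627 tangF 0.54 F [-0.5 -0.3  0. ] M [-0.15  0.05  0.03]
7.43 ang 130.64 yaw 129.65 r 0.0888 z 0.0624 tangF 1.59 F [-0.3 -2.1  1. ] M [-0.42  0.05  0.06]
7.68 ang 128.42 yaw 127.57 r 0.0889 z 0.0623 tangF 1.74 F [-0.2 -2.5  1.3] M [-0.32  0.08  0.06]
7.93 ang 126.34 yaw 125.55 r 0.089 z 0.0623 tangF 0.65 F [ 0.3 -1.4  0.6] M [-0.26  0.1   0.1 ]
```

```bash
python3 -m inch '[0,0.063,0,0,0,0.2,0,0.063,0,0,0,0.2,0,0,0,0,0,0]'>/dev/null && python3 chk.py 4.5 && python3 -m inch '[0,0.063,0,0,0,0.2,0,0.063,0,0,0,0.2,0,0,0,0,0,0]'>/dev/null && python3 chk.py 4.5 && python3 -m inch '[0,0.063,0,0,0,0.2,0,0.063,0,0,0,0.2,0,0,0,0,0,0]'>/dev/null && python3 chk.py 4.5 && python3 -m inch '[0,0.063,0,0,0,0.2,0,0.063,0,0,0,0.2,0,0,0,0,0,0]'>/dev/null && python3 chk.py 4.5 && python3 -m inch '[0,0.063,0,0,0,0.2,0,0.063,0,0,0,0.2,0,0,0,0,0,0]'>/dev/null && python3 chk.py 4.5 && python3 -m inch '[0,0.063,0,0,0,0.2,0,0.063,0,0,0,0.2,0,0,0,0,0,0]'>/dev/null && python3 chk.py 4.5 && python3 -m inch '[0,0.063,0,0,0,0.2,0,0.063,0,0,0,0.2,0,0,0,0,0,0]'>/dev/null && python3 chk.py 4.5 && python3 -m inch '[0,0.063,0,0,0,0.2,0,0.063,0,0,0,0.2,0,0,0,0,0,0]'>/dev/null && python3 chk.py 4.5 
```

```text
8.18 ang 124.33 yaw 123.54 r 0.089 z 0.0623 tangF 2.01 F [-1.  -2.1  0.8] M [-0.25  0.09  0.03]
8.43 ang 122.32 yaw 121.54 r 0.0889 z 0.0623 tangF 0.18 F [ 0.1 -0.5 -0.1] M [-0.23  0.08  0.1 ]
8.68 ang 120.26 yaw 119.54 r 0.0889 z 0.0623 tangF 0.72 F [-0.1 -1.2  0.3] M [-0.27  0.12  0.02]
8.93 ang 118.23 yaw 117.54 r 0.0889 z 0.0623 tangF 0.82 F [-0.4 -1.1  0.9] M [-0.28  0.04 -0.01]
9.18 ang 116.17 yaw 115.54 r 0.0888 z 0.0623 tangF 0.37 F [ 0.5 -1.8  0.6] M [-0.22  0.08  0.04]
9.43 ang 114.16 yaw 113.54 r 0.0889 z 0.0623 tangF 1.9 F [-1.3 -1.7  0.1] M [-0.23  0.17  0.03]
9.68 ang 112.13 yaw 111.54 r 0.0888 z 0.0623 tangF 1.29 F [-1.2 -0.4  0.5] M [-0.25  0.15  0.05]
9.93 ang 110.08 yaw 109.54 r 0.0888 z 0.0623 tangF 0.96 F [-0.5 -1.4  0.1] M [-0.23  0.09  0.05]
```

```bash
python3 -m inch '[0,0.063,0,0,0,0.2,0,0.063,0,0,0,0.2,0,0,0,0,0,0]'>/dev/null && python3 chk.py 4.5 && python3 -m inch '[0,0.063,0,0,0,0.2,0,0.063,0,0,0,0.2,0,0,0,0,0,0]'>/dev/null && python3 chk.py 4.5 && python3 -m inch '[0,0.063,0,0,0,0.2,0,0.063,0,0,0,0.2,0,0,0,0,0,0]'>/dev/null && python3 chk.py 4.5 && python3 -m inch '[0,0.063,0,0,0,0.2,0,0.063,0,0,0,0.2,0,0,0,0,0,0]'>/dev/null && python3 chk.py 4.5 && python3 -m inch '[0,0.063,0,0,0,0.2,0,0.063,0,0,0,0.2,0,0,0,0,0,0]'>/dev/null && python3 chk.py 4.5 && python3 -m inch '[0,0.063,0,0,0,0.2,0,0.063,0,0,0,0.2,0,0,0,0,0,0]'>/dev/null && python3 chk.py 4.5 && python3 -m inch '[0,0.063,0,0,0,0.2,0,0.063,0,0,0,0.2,0,0,0,0,0,0]'>/dev/null && python3 chk.py 4.5 && python3 -m inch '[0,0.063,0,0,0,0.2,0,0.063,0,0,0,0.2,0,0,0,0,0,0]'>/dev/null && python3 chk.py 4.5 
```

```text
10.18 ang 108.06 yaw 107.54 r 0.0888 z 0.0623 tangF 0.4 F [-0.1 -1.  -0.8] M [-0.21  0.08  0.01]
10.43 ang 106.01 yaw 105.54 r 0.0888 z 0.0623 tangF 0.74 F [-0.5 -1.   0.4] M [-0.21  0.1   0.06]
10.68 ang 103.97 yaw 103.53 r 0.0888 z 0.0623 tangF 0.95 F [-0.8 -0.9  0.7] M [-0.2   0.14  0.01]
10.93 ang 101.94 yaw 101.54 r 0.0888 z 0.0623 tangF 0.78 F [-0.6 -0.9  0.3] M [-0.18  0.11  0.05]
11.18 ang 99.9 yaw 99.54 r 0.0888 z 0.0623 tangF 1.82 F [-1.6 -1.6 -0.7] M [-0.21  0.17  0.05]
11.43 ang 97.88 yaw 97.54 r 0.0888 z 0.0623 tangF 1.09 F [-1.  -0.7  0.7] M [-0.22  0.09  0.03]
11.68 ang 95.83 yaw 95.54 r 0.0888 z 0.0623 tangF 0.34 F [-0.2 -1.2 -0.3] M [-0.22  0.15  0.09]
11.93 ang 93.82 yaw 93.53 r 0.0888 z 0.0623 tangF 0.66 F [-0.6 -1.1  0.7] M [-0.19  0.22  0.04]
```

```bash
cat > lev.py <<'E'
from h import *
import sys
def lever(n):
    s=snapshot(n);X=cloud(s);h=cv2.cvtColor(s["pixels"],cv2.COLOR_RGB2HSV).astype(int);H,S,V=np.moveaxis(h,-1,0)
    D=X[...,:2]-[.522,-.192];r=np.hypot(D[...,0],D[...,1])
    m=((H<8)|(H>172))&(S>150)&(V>50)&(X[...,2]>.06)&(X[...,2]<.085)&(r>.03)&(r<.13)
    L=D[m]; a=np.arctan2(L[:,1],L[:,0]); b=np.arctan2(np.sin(a).mean(),np.cos(a).mean())
    c=L.mean(0);d=np.linalg.svd(L-c)[2][0]
    print(n,m.sum(),"mean ang",round(np.degrees(b)%360,1),"svd",round(np.degrees(np.arctan2(d[1],d[0]))%180,1),"rmax",round(r[m].max(),3))
    return s
for n in("top","scene"): s=lever(n)
if len(sys.argv)>1: cv2.imwrite(f"pics/{sys.argv[1]}.png",cv2.resize(s["pixels"][130:240,130:260,::-1],(650,550),interpolation=2))
E
python3 lev.py c4
```

```text
lev.py:7: RuntimeWarning: Mean of empty slice.
  L=D[m]; a=np.arctan2(L[:,1],L[:,0]); b=np.arctan2(np.sin(a).mean(),np.cos(a).mean())
  ret = ret.dtype.type(ret / rcount)
lev.py:8: RuntimeWarning: Mean of empty slice.
  c=L.mean(0);d=np.linalg.svd(L-c)[2][0]
  ret = um.true_divide(
Traceback (most recent call last):
  File "lev.py", line 11, in <module>
    for n in("top","scene"): s=lever(n)
                               ~~~~~^^^
  File "lev.py", line 9, in lever
    print(n,m.sum(),"mean ang",round(np.degrees(b)%360,1),"svd",round(np.degrees(np.arctan2(d[1],d[0]))%180,1),"rmax",round(r[m].max(),3))
                                                                                                                            ~~~~~~~~^^
ValueError: zero-size array to reduction operation maximum which has no identity
```

```bash
sed -i 's/("top","scene")/("scene",)/' lev.py; python3 lev.py c4
```

```text
scene 72 mean ang 98.3 svd 103.5 rmax 0.104
```

View pics/c4.png

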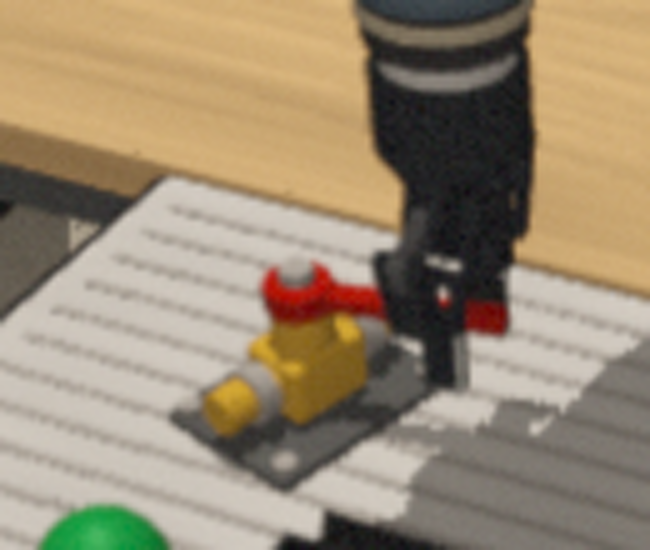

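The lever is still following: its arm runs from (300,285) to (505,318), at about 102°. I'll continue.

```bash
python3 -m inch '[0,0.063,0,0,0,0.2,0,0.063,0,0,0,0.2,0,0,0,0,0,0]'>/dev/null && python3 chk.py 4 && python3 -m inch '[0,0.063,0,0,0,0.2,0,0.063,0,0,0,0.2,0,0,0,0,0,0]'>/dev/null && python3 chk.py 4 && python3 -m inch '[0,0.063,0,0,0,0.2,0,0.063,0,0,0,0.2,0,0,0,0,0,0]'>/dev/null && python3 chk.py 4 && python3 -m inch '[0,0.063,0,0,0,0.2,0,0.063,0,0,0,0.2,0,0,0,0,0,0]'>/dev/null && python3 chk.py 4 && python3 -m inch '[0,0.063,0,0,0,0.2,0,0.063,0,0,0,0.2,0,0,0,0,0,0]'>/dev/null && python3 chk.py 4
```

```text
12.28 ang 91.84 yaw 91.53 r 0.0888 z 0.0623 tangF 2.32 F [-2.3 -0.4  0.3] M [-0.17  0.2   0.04]
12.53 ang 90.02 yaw 89.53 r 0.0888 z 0.0622 tangF 1.52 F [-1.5 -1.7 -0.8] M [-0.35  0.42  0.1 ]
12.78 ang 89.74 yaw 87.52 r 0.0883 z 0.0615 tangF 10.6 F [-10.6  -5.8   3.1] M [-1.01  2.1   0.23]
```

The stop shows as a rise to 10.6 N. I'll hold there briefly and measure.

```bash
python3 -m inch '[0,0,0,0,0,0,0,0,0,0,0,0,0,0,0,0,0,0]'>/dev/null; python3 chk.py 4; python3 lev.py; python3 -m inch '[0,-0.3,0,0,0,-0.6,0,-0.3,0,0,0,-1,0,0,0,0,0,0]'>/dev/null; python3 chk.py 4; python3 lev.py; python3 lev.py
```

```text
13.03 ang 89.71 yaw 87.58 r 0.0884 z 0.0616 tangF 9.51 F [-9.5 -5.7  2.2] M [-1.    2.05  0.25]
scene 67 mean ang 95.5 svd 97.0 rmax 0.106
13.33 ang 97.97 yaw 95.82 r 0.0901 z 0.0623 tangF -0.26 F [0.1 0.9 0.3] M [ 0.02 -0.02  0.  ]
scene 78 mean ang 94.1 svd 101.0 rmax 0.106
scene 77 mean ang 93.8 svd 102.5 rmax 0.106
```

```bash
python3 -m inch '[-0.014,-0.31,0,0,0,-1,-0.014,-0.31,0,0,0,-1,-0.014,-0.31,0,0,0,-1,-0.014,-0.31,0,0,0,-1,-0.014,-0.31,0,0,0,-1]'>/dev/null; python3 chk.py 8 && python3 -m inch '[-0.014,-0.31,0,0,0,-1,-0.014,-0.31,0,0,0,-1,-0.014,-0.31,0,0,0,-1,-0.014,-0.31,0,0,0,-1,0,0,0,0,0,-0.3]'>/dev/null; python3 chk.py 8 && python3 -m inch '[-0.01,-0.2,0,0,0,-0.6,-0.01,-0.2,0,0,0,-0.6,-0.01,-0.2,0,0,0,-0.6,0,0,0,0,0,0]'>/dev/null; python3 chk.py 8; python3 lev.py
```

```text
13.85 ang 121.37 yaw 120.73 r 0.0903 z 0.0627 tangF -2.46 F [ 2.1  1.3 -1.3] M [ 0.29 -0.37 -0.03]
14.27 ang 141.68 yaw 142.23 r 0.091 z 0.0625 tangF -0.47 F [-0.1  0.7 -0.6] M [-0.02  0.01 -0.02]
14.6 ang 150.99 yaw 151.11 r 0.0906 z 0.0624 tangF 0.37 F [-0.6 -0.1  0.5] M [ 0.03 -0.03  0.01]
scene 99 mean ang 141.8 svd 145.2 rmax 0.087
```

```bash
python3 -m inch '[-0.01,-0.2,0,0,0,-0.64,-0.01,-0.2,0,0,0,-0.64,-0.01,-0.2,0,0,0,-0.64,-0.01,-0.2,0,0,0,-0.64,-0.01,-0.2,0,0,0,-0.64]'>/dev/null; python3 -m inch '[0,0,0,0,0,0,0,0,0,0,0,0,0,0,0,0,0,0]'>/dev/null;python3 chk.py 8;python3 lev.py
```

```text
15.32 ang 166.77 yaw 166.94 r 0.0899 z 0.0624 tangF -0.64 F [ 0.7  0.5 -0.4] M [ 0.   -0.03 -0.07]
scene 93 mean ang 157.8 svd 159.8 rmax 0.089
```

```bash
python3 -m inch '[0,0.25,0,0,0,0,0,0,-0.8,0,0,0,0,0,-1,0,0,0,0,0,-1,0,0,0,0,0,-1,0,0,0]'>/dev/null; python3 -m inch '[0,0,-1,0,0,0,0,0,-1,0,0,0,1,0.5,-1,0,0,0,1,1,0,0,0,0,1,1,0,0,0,0]' 0;
cat > tal.py <<'E'
from h import *
for n in("top","scene"):
    s=snapshot(n);X=cloud(s);h=cv2.cvtColor(s["pixels"],cv2.COLOR_RGB2HSV).astype(int);H,S,V=np.moveaxis(h,-1,0)
    D=X[...,:2]-[.522,-.192];r=np.hypot(D[...,0],D[...,1])
    m=((H<8)|(H>172))&(S>150)&(V>50)&(X[...,2]>.06)&(X[...,2]<.085)&(r>.03)&(r<.13)
    L=D[m]
    if len(L): c=L.mean(0);d=np.linalg.svd(L-c)[2][0];far=L[r[m]>.095];f=far.mean(0);print(n,m.sum(),"mean",round(np.degrees(np.arctan2(c[1],c[0]))%360,1),"svd",round(np.degrees(np.arctan2(d[1],d[0]))%180,1),"tip",round(np.degrees(np.arctan2(f[1],f[0]))%360,1),"rmax",r[m].max().round(4))
    g=(abs(X[...,0]-.555)<.075)&(abs(X[...,1]-.21)<.1)
    f=g&(X[...,2]>.0025)&(X[...,2]<.012)&(V<200)&(V>60)
    f=cv2.morphologyEx(f.astype(np.uint8),cv2.MORPH_OPEN,np.ones((5,5)))>0
    L=X[f];print("foot",f.sum(),np.percentile(L[:,:2],[1,99],axis=0).round(4).tolist(),cv2.minAreaRect(L[:,:2].astype(np.float32)),"V",np.median(V[f]),"z",np.median(L[:,2]).round(4))
    p=g&((H<8)|(H>172))&(S>150)&(X[...,2]>.03);L=X[p];print("plate",p.sum(),np.percentile(L,[1,50,99],axis=0).round(4).tolist())
    e=g&(X[...,2]>.03);L=X[e];print("all",np.percentile(L,[1,99],axis=0).round(4).tolist())
E
python3 tal.py
```

```text
time_s: 16.2
tcp_pos: [0.3763, -0.0871, 0.2335]
orientation: [[-0.974, 0.226, 0.003], [0.226, 0.974, -0.0], [-0.003, 0.0, -1.0]]
ft_force: [0.1, 0.5, 0.5]
grip_width: -0.0001
gripper_force: 0.0
top 105 mean 160.4 svd 156.3 tip nan rmax 0.0907tal.py:7: RuntimeWarning: Mean of empty slice.
  if len(L): c=L.mean(0);d=np.linalg.svd(L-c)[2][0];far=L[r[m]>.095];f=far.mean(0);print(n,m.sum(),"mean",round(np.degrees(np.arctan2(c[1],c[0]))%360,1),"svd",round(np.degrees(np.arctan2(d[1],d[0]))%180,1),"tip",round(np.degrees(np.arctan2(f[1],f[0]))%360,1),"rmax",r[m].max().round(4))
  ret = um.true_divide(
Traceback (most recent call last):
  File "tal.py", line 11, in <module>
    L=X[f];print("foot",f.sum(),np.percentile(L[:,:2],[1,99],axis=0).round(4).tolist(),cv2.minAreaRect(L[:,:2].astype(np.float32)),"V",np.median(V[f]),"z",np.median(L[:,2]).round(4))
                                ~~~~~~~~~~~~~^^^^^^^^^^^^^^^^^^^^^^^
IndexError: index -1 is out of bounds for axis 0 with size 0
```

```bash
sed -i 's/^    s=snapshot(n);X/    s=(snapshot(n) if n=="scene" else dict(np.load("top0.npz")));X/' tal.py; python3 tal.py; python3 -c "from h import *;to([.553,.13,.2],90)"
```

```text
top 153 mean 186.5 svd 4.9 tip 186.1 rmax 0.1106
t 16.25 tcp [ 0.3717 -0.083   0.2328] ft [-5.74  1.67 -0.27] q6 0.01 w -0.0 xyaw 167.0
shift units [-5.16  9.93  1.32]
turn units (tool) [ 0.   -0.03 15.41]Traceback (most recent call last):
  File "tal.py", line 11, in <module>
    L=X[f];print("foot",f.sum(),np.percentile(L[:,:2],[1,99],axis=0).round(4).tolist(),cv2.minAreaRect(L[:,:2].astype(np.float32)),"V",np.median(V[f]),"z",np.median(L[:,2]).round(4))
                                ~~~~~~~~~~~~~^^^^^^^^^^^^^^^^^^^^^^^
    return _quantile_unchecked(
        a, q, axis, out, overwrite_input, method, keepdims, weights)
    return _ureduce(a,
                    func=_quantile_ureduce_func,
    ...<5 lines>...
                    overwrite_input=overwrite_input,
                    method=method)
    r = func(a, **kwargs)
    result = _quantile(arr,
                       quantiles=q,
    ...<2 lines>...
                       out=out,
                       weights=wgt)
    slices_having_nans = np.isnan(arr[-1, ...])
                                  ~~~^^^^^^^^^
IndexError: index -1 is out of bounds for axis 0 with size 0
```

```bash
sed -i 's/^    f=g&.*/    f=g\&(X[...,2]<.02)\&(V<185)\&(V>60)/; s/^    f=cv2.morph.*/    f=cv2.medianBlur(f.astype(np.uint8),5)>0/' tal.py; python3 tal.py
```

```text
top 153 mean 186.5 svd 4.9 tip 186.1 rmax 0.1106
foot 680 [[nan, nan], [nan, nan]] ((0.5300881266593933, 0.21632719039916992), (0.12528996169567108, 0.07443437725305557), 66.44291687011719) V 145.5 z nan
plate 283 [[0.5221, 0.1675, 0.0408], [0.549, 0.1903, 0.0457], [0.5759, 0.2112, 0.0724]]
all [[0.5147, 0.1645, 0.0403], [0.583, 0.2199, 0.0724]]
scene 133 mean 157.9 svd 157.7 tip 157.9 rmax 0.1079
foot 1520 [[nan, nan], [nan, nan]] ((0.5499215126037598, 0.21316587924957275), (0.1899646371603012, 0.11069789528846741), 80.19414520263672) V 137.0 z nan
plate 339 [[0.5238, 0.1671, 0.043], [0.5508, 0.1889, 0.0461], [0.5792, 0.2107, 0.0516]]
all [[0.5192, 0.164, 0.0325], [0.5886, 0.2219, 0.0703]]
```

The unobstructed view puts the lever at 157.9°, against a stop at about 98°, so it is 60° open. The tally's lip outer face is at y≈0.165, so its hinge is at y≈0.217, and its centre is at x≈0.550. Next I'll turn and tilt the closed fingers.

```bash

python3 -m inch '[-0.5,1,0,0,0,1,-0.5,1,0,0,0,1,0,1,0,0,0,1,0,1,0,0,0,1,0,0,0,0,0,1]' >/dev/null
python3 -m inch '[0,0,0,0,0,1,0,0,0,0,0,1,0,0,0,0,0,1,0,0,0,0,0,1,0,0,0,0,0,1]' >/dev/null
python3 -m inch '[0,0,0,0,0,1,0,0,0,0,0,1,0,0,0,0,0,1,0,0,0,0,0,1,0,0,0,0,0,1]' >/dev/null
python3 -m inch '[0,0,0,0,0,0.4,0,0,0,0,1,0,0,0,0,0,1,0,0,0,0,0,1,0,0,0,0,0,1,0]' >/dev/null
python3 -m inch '[0,0,0,0,1,0,0,0,0,0,1,0,0,0,0,0,1,0,0,0,0,0,1,0,0,0,0,0,1,0]'
cat > tt.py <<'E'
from h import *
import sys
p=[float(v) for v in sys.argv[1:4]]
s=state();R=np.array(s["orientation"]);c=np.sqrt(.5);T=np.array([[0,1,0],[c,0,c],[c,0,-c]])
print("t",round(s["time_s"],2),"tcp",np.round(s["tcp_pos"],4),"F",np.round(s["ft_force"],1),"q",np.round(s["qpos"],2))
print("shift",np.round(R.T@(np.array(p)-s["tcp_pos"])/.025,2),"turn",np.round(np.degrees(Ro.from_matrix(R.T@T).as_rotvec())/5,2))
E
python3 tt.py .55 .085 .16
```

```text
time_s: 18.38
tcp_pos: [0.4356, -0.0014, 0.2326]
orientation: [[-0.001, 1.0, 0.0], [0.705, 0.001, 0.71], [0.709, 0.001, -0.705]]
ft_force: [-0.1, -0.5, -0.5]
grip_width: -0.0002
gripper_force: 0.0
t 18.38 tcp [ 0.4356 -0.0014  0.2326] F [-0.1 -0.5 -0.5] q [-0.45  0.32 -0.18  1.48  0.69  0.97]
shift [0.37 4.57 4.5 ] turn [ 0.01 -0.04  0.01]
```

```bash

python3 -m inch '[0.07,0.91,0.9,0,0,0,0.07,0.91,0.9,0,0,0,0.07,0.91,0.9,0,0,0,0.07,0.91,0.9,0,0,0,0.07,0.91,0.9,0,0,0]' >/dev/null
python3 -m inch '[-0.86,0,0.86,0,0,0,-0.86,0,0.86,0,0,0,0,0,0,0,0,0]' >/dev/null; python3 tt.py .55 .155 .0289
python3 - <<'E'
from h import *
s=snapshot("scene");cv2.imwrite("pics/c5.png",cv2.resize(s["pixels"][180:310,250:400,::-1],(750,600),interpolation=2)); print(recognise("scene","tally_lip")[:2])
E
```

```text
t 19.05 tcp [0.5463 0.086  0.0932] F [-1.9  0.5 -1. ] q [-0.22  0.53 -0.23  1.04  0.76  1.26]
shift [0.13 0.18 3.77] turn [-0.09 -0.   -0.04]
[{'centre': [0.2583, 0.3481, 0.0466], 'score': 0.78}, {'centre': [0.2959, 0.1613, 0.0471], 'score': 0.74}]
```

View pics/c5.png

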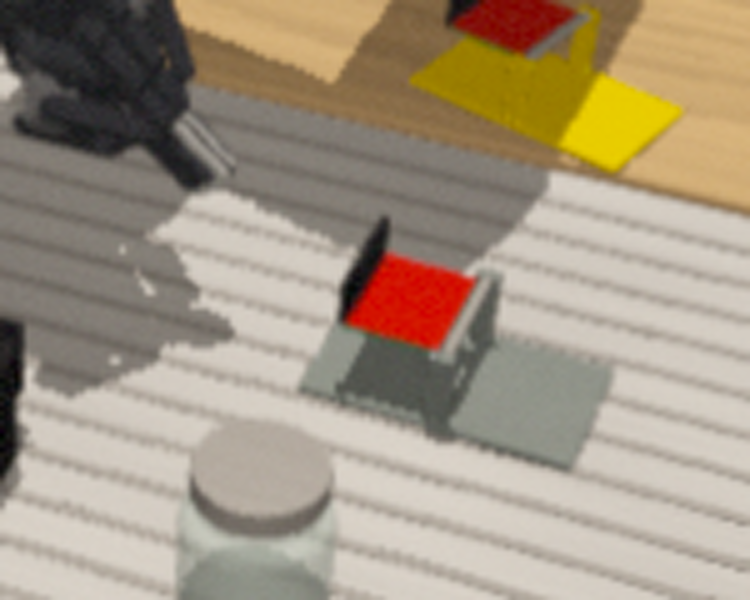

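The finger tip is at crop (210,165), tilted and aimed just below the black lip at (365,265), and nothing is in the way. I'll slide it in under the edge.

```bash

python3 -m inch '[0.13,0.18,0.77,0,0,0,0,0,1,0,0,0,0,0,1,0,0,0,0,0,0.5,0,0,0,0,0,0.5,0,0,0]' >/dev/null; python3 -m inch '[0,0,0,0,0,0]' ;python3 tt.py .55 .155 .0289
```

```text
time_s: 19.65
tcp_pos: [0.5529, 0.1549, 0.0346]
orientation: [[-0.002, 1.0, -0.002], [0.707, 0.003, 0.707], [0.707, 0.0, -0.707]]
ft_force: [-0.0, -0.4, -0.5]
grip_width: 0.0
gripper_force: 0.0
t 19.65 tcp [0.5529 0.1549 0.0346] F [-0.  -0.4 -0.5] q [-0.1   0.56 -0.34  0.76  0.78  1.43]
shift [-0.16 -0.11  0.16] turn [-0.02 -0.    0.02]
```

```bash

python3 -m inch '[0,0,0.16,0,0,0,0.1,0,0,0,0,0,0.34,0,-0.23,0,0,0,0.34,0,-0.23,0,0,0,0,0,0,0,0,0]' >/dev/null; python3 tt.py .55 .163 .0535
python3 -m inch '[0.44,0,-0.07,0,0,0,0.44,0,-0.07,0,0,0,0,0,0,0,0,0]' >/dev/null; python3 tt.py .55 .176 .0715
python3 -c "
from h import *
s=snapshot('scene');cv2.imwrite('pics/c6.png',cv2.resize(s['pixels'][180:310,250:400,::-1],(750,600),interpolation=2))"
```

```text
t 20.07 tcp [0.5541 0.1624 0.0559] F [-0.7 -1.2  0. ] q [-0.08  0.53 -0.33  0.79  0.78  1.45]
shift [-0.05 -0.17  0.09] turn [ 0.02 -0.01  0.04]
t 20.32 tcp [0.5534 0.1766 0.0732] F [0.2 0.3 0.5] q [-0.06  0.5  -0.33  0.8   0.78  1.48]
shift [-0.06 -0.14  0.03] turn [-0.   -0.01  0.04]
```

View pics/c6.png

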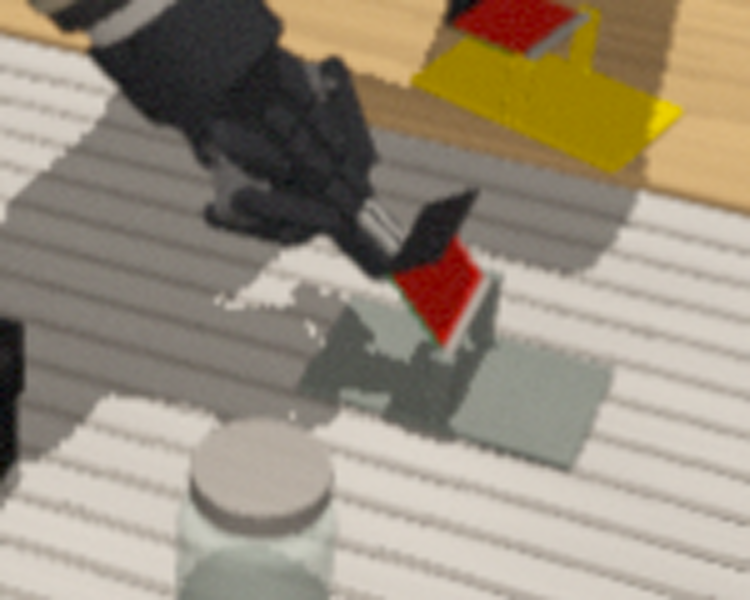

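The plate is raised to about 45° on the finger, with the lip at (440,225). I'll carry it over.

```bash

python3 -m inch '[0.32,0,0.1,0,0,0,0.32,0,0.1,0,0,0,0.22,0,0.15,0,0,0,0.22,0,0.15,0,0,0,0,0,0,0,0,0]' >/dev/null; python3 tt.py .55 .203 .0825
python3 -m inch '[0.2,0,0.25,0,0,0,0.2,0,0.25,0,0,0,0.1,0,0.2,0,0,0,0,0,0,0,0,0]' >/dev/null; python3 tt.py .55 .216 .080
python3 -c "
from h import *
s=snapshot('scene');cv2.imwrite('pics/c7.png',cv2.resize(s['pixels'][180:310,250:400,::-1],(750,600),interpolation=2))"
```

```text
t 20.78 tcp [0.5524 0.2048 0.0815] F [ 0.  -0.3  0. ] q [-0.01  0.48 -0.34  0.76  0.79  1.55]
shift [-0.02 -0.1  -0.08] turn [-0.03 -0.01  0.03]
t 21.12 tcp [0.5521 0.2257 0.0772] F [-0.8  0.   1.1] q [ 0.03  0.48 -0.35  0.71  0.79  1.61]
shift [-0.2  -0.09 -0.36] turn [-0.03 -0.    0.02]
```

View pics/c7.png

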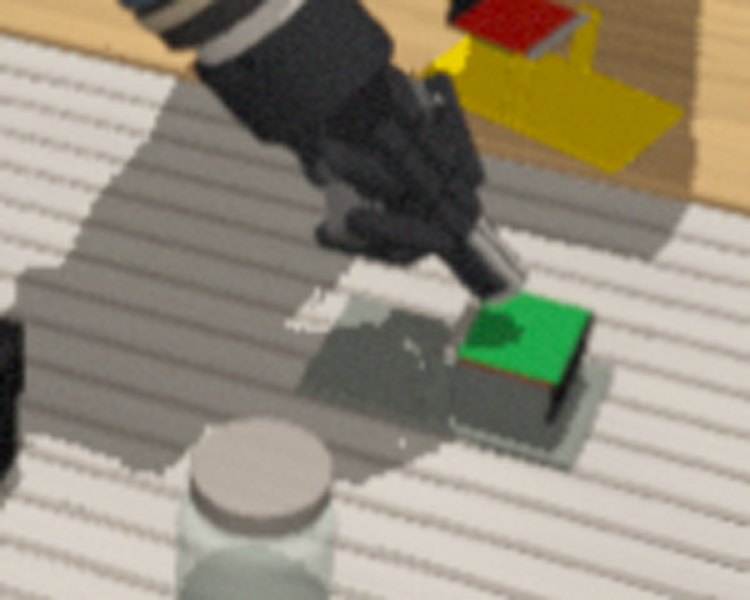

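The plate lies over with its green face up at (525,335). I'll back away along the tool axis, then check the lever and the loose things.

```bash

python3 -m inch '[0.3,0,-1,0,0,0,0.3,0,-1,0,0,0,0.3,0,-1,0,0,0,0,0,-1,0,0,0,0,0,-1,0,0,0]' >/dev/null; python3 -m inch '[0,0,0,0,0,0,0,0,0,0,0,0]'
python3 lev.py; python3 - <<'E'
from h import *
s=snapshot("scene");s0=dict(np.load("scene0.npz"))
for k in("jar","ball_center","bar"): print(k,[np.round(r["centre"],3).tolist() for r in recognise("scene",k)][:1])
d=np.abs(s["pixels"].astype(int)-s0["pixels"]).sum(-1)[225:335,110:325]; print("changed px",(d>150).sum())
X=cloud(s);h=cv2.cvtColor(s["pixels"],cv2.COLOR_RGB2HSV).astype(int);m=(abs(h[...,0]-65)<15)&(h[...,1]>150)&(abs(X[...,0]-.55)<.06)&(X[...,1]>.19)&(X[...,1]<.29)
L=X[m];print("green",m.sum(),np.percentile(L,[2,50,98],axis=0).round(3).tolist())
E
```

```text
time_s: 21.75
tcp_pos: [0.5536, 0.1512, 0.1824]
orientation: [[-0.001, 1.0, 0.001], [0.707, 0.0, 0.707], [0.707, 0.002, -0.707]]
ft_force: [-0.3, -0.6, 0.1]
grip_width: 0.0004
gripper_force: 0.0
scene 135 mean ang 158.3 svd 156.8 rmax 0.108
jar [[0.733, 0.181, 0.062]]
ball_center [[0.728, -0.17, 0.063]]
bar [[0.8, -0.015, 0.036]]
changed px 2520
green 329 [[0.527, 0.221, 0.043], [0.552, 0.243, 0.046], [0.578, 0.265, 0.049]]
```

```bash
python3 -c "
from h import *
print(job_done())"
```

```text
the job is handed in; nothing more can be done
None
```

I handed the job in at about 22 s; the hand-in gave no verdict. The lever was felt against its shut stop (10.6 N), then left about 60° open by camera. The tally lies flat, green face up, and the jar, ball and bar read within the camera's few-mm accuracy of where they started; the clip was not re-measured on its own.

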